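# Switch over the fan-cooled bench controller with the flat screwdriver

### The job

Take the flat screwdriver (the one with the oblong handle) out of the tool stand and, with its blade in the slot, turn the selector of the controller that has the round fan grille on top a quarter turn clockwise, until its slot points front to back, in line with the two white marks. Then put the screwdriver back upright in its hole in the stand and let go. Leave the other controller's selector and the round-handled tool in the stand alone.

Things in the scene. Friction and masses are not known exactly. Their poses are not given: they have to be found in the camera images.
- driver_grip (a point): Flat screwdriver standing in the tool stand, 0.16 kg: oblong grey handle 42 x 24 mm, 60 mm tall, on a round 46 mm guard flange 6 mm thick; below it 70 mm of steel shank with the blade. Point: centre of the handle, half-way up, 106 mm above the blade's edge, 36 mm above the flange's underside. z up; x along the handle's long side and the blade's width; grip across y (24 mm).
- driver_tip (a point): Middle of the lower edge of the screwdriver's blade, axes as driver_grip. The blade is 20 mm wide (x), 3.5 mm thick and 22 mm tall, then a 10 mm round shank; a half turn makes no difference.
- slot_fan (a point): Selector to turn: aluminium disc, 52 mm across, 18 mm high, on the dark blue controller (220 x 160 x 80 mm, fixed) with a round fan grille on top behind the disc. Point: disc centre at its top face, 98 mm above the table; z up, x along the slot, turning with it. Slot 14 mm deep: lower 7 mm is 7 x 24 mm, flaring to 17 x 34 at the mouth; blade play about 10 degrees. White marks: wanted direction.
- selector_fan (a joint): Turn of that selector in rad, clockwise seen from above: 0 = slot straight across the controller, 1.57 = slot front to back in line with the two white marks; end stops at -0.02 and 1.70. It starts between 0 and 0.25, takes about 0.1 N m and stays where it is left.
- selector_vent (a joint): The same for the identical selector on the other dark blue controller, which has a row of straight vent slits instead of the round grille. To be left alone.
- stand_hole (a point): The screwdriver's hole in the white tool stand (block 90 x 160 x 80 mm, fixed): square, 30 x 30 mm, right through. Point: centre of the mouth, at the top face, 80 mm above the table; x, y are the stand's, z up. The shank hangs in the hole and the flange rests on the top face, handle centre 36 mm above this point. The second hole, 75 mm towards +y, holds the nut driver.
- nut_driver_grip (a point): Another tool in the same stand: nut driver with a round grey handle, 28 mm in diameter and 40 mm tall, its top 126 mm above the table (carry the screwdriver clear over it). Point: centre of the handle, half-way up. To be left in place.
Mind the look-alikes: they are no part of the job. Leave any green or yellow look-alike of the part that bears driver_grip alone. What is shaped like the part that bears stand_hole but blue is not meant.

How it is judged:
By the outcome, as a careful person would: the job done as asked, in the order asked, and still so for the second after the job is handed in, with the robot touching nothing.
It also fails if it takes over 58 s, if anything falls off the work surface, if the arm or the gripper's body presses on something with over 40 N, if the wrist force passes 120 N, or if a joint passes its speed limit or range.

### The arm

A 6-joint arm with a two-finger parallel gripper is mounted at the origin on the work surface. World frame = base frame: x ahead of the robot, y to its left, z up, the work surface at z = 0. Lengths are in m, angles in rad, forces in N, time in s.
With the tool pointing down it reaches from about 0.3 to 0.875 m from the base axis. Payload 6.4 kg.
Tool frame: the origin (TCP) lies midway between the tips of the shut fingers; the grasp point (between the pads) lies 19 mm behind it; z points along the fingers, y is the line along which they close (so a half turn about z gives the same grasp; the last joint's range is limited). The gripper opens to 85 mm and grips with 20 to 120 N. Pads are 22 mm wide; open, the fingers measure 114 mm over their backs; the gripper's body (76 mm by 85 mm) begins 54 mm behind the grasp point. The pads swing forward as they close: fully open they stand 13 mm farther back than shut.
Start: joints at [-1.438, 0.181, 1.607, -0, 1.354, -0.206], TCP at [0.191, -0.542, 0.231] pointing down, gripper open.
Joint ranges: [-2.99, 2.99], [-0.89, 2.07], [0.3, 2.58], [-1.14, 4.28], [0, 2.63], [-3.12, 3.12]. Speed limits (rad/s): [2.57, 2.57, 3.01, 3.14, 3.14, 3.14].

### API

Orientations are given as a unit quaternion [w, x, y, z].
In Python, from bench import sensors, vision, ctrl gives the robot as it stands.
- The arm moves only by the tool carry_out, never from a script. Its argument "deltas" is text: rows parted by semicolons, each of 7 numbers parted by spaces: the shift along the tool's x, y, z in mm, then the turn, a rotation vector about the tool's x, y, z in rad, then the closure, from 0 (fully open) to 1 (shut). In form: tx ty tz ax ay az claw; .... A call has 1 to 12 rows; each row is the pose to reach, as a shift and turn from the pose commanded when the call began, along the tool's axes at that moment; what a row does not reach only later rows make up. A row lasts 1/8 s, in which the tool goes at most 62.5 mm and 10.7 degrees, less where a joint would pass 70% of its speed; a pose out of reach is approached as far as the arm can. A call with a gripper value outside its range is refused whole. The fingers move at their own pace and stop on an object; the grip force is fixed at half the most. Time passes only in rows, so rows that repeat a pose let the fingers close. It gives the time, the measured TCP pose, the force, the opening and the grip force at its end, in the units of the state.
- sensors.get_obs(): the state, without advancing time (a new reading comes with each control period).
- vision.camera(name): name is "side" or "top"; returns the picture (384x512x3 uint8, blue, green, red); there is no depth.
- vision.camera_model(name): a dict with "K" (3x3 intrinsics, pixels), "extrinsics" (4x4, takes a point from world to camera coordinates). Camera axes: x right, y down, z forward; pixel columns grow to the right and rows downward; lengths in m; the calibration is good to about 2 mm. A picture is of the moment at which its call begins. camera_model takes no time and is no camera call.
- ctrl.hand_in(): hands the job in; it is judged then, once.
The state is a dict: "time_s": time; "q": joint angles; "dq": joint speeds; "joint_efforts": joint torques, N m; "eef_pos": TCP position; "eef_rot": TCP orientation; "wrist_force": force on the tool from outside, world axes, zero at the start; "torque": the same for the moment, N m; "opening": opening from 0.0 (shut) to 1.0 (fully open); "grasp_force": force on a finger pad.
Only numpy, scipy, OpenCV 4.12 (cv2) and the standard library are available. Lean on these libraries where they do the work, as an engineer would, in place of code of your own. Each camera call takes 0.05 s, during which the arm holds its last target. There are 200 camera calls.

## Working session

There is one attempt and no reset: what is moved stays moved. The work goes in short steps, Python scripts to look and compute and a tool call to move; the robot and the scene stay as the last step left them, time stands still between calls to the robot, and variables do not carry over. Pictures are saved under pics/ and viewed, at most 10 in all, crops included, and the job is handed in when it is done.

Besides the shell and the picture viewer there is one more tool, called after "Emit:" as name(argument=value, ...), one argument or row to a line, values as JSON. carry_out: Moves the arm, as the interface text tells. Its arguments: {"type":"object","properties":{"deltas":{"type":"string"}},"required":["deltas"]}

```bash
mkdir -p pics
python3 - <<'E'
from bench import sensors, vision
import cv2
print(sensors.get_obs())
for n in("top","side"):
    cv2.imwrite(f"pics/{n}0.png",cv2.resize(vision.camera(n),(800,600),interpolation=cv2.INTER_CUBIC)); m=vision.camera_model(n); print(n,m)
E
```

```text
{'time_s': 0.0, 'q': array([-1.43829445e+00,  1.81540368e-01,  1.60797738e+00, -4.52551813e-05,
        1.35377337e+00, -2.06313702e-01]), 'dq': array([ 0.00042496, -0.00177934, -0.00067086, -0.00047174, -0.00159006,
       -0.00044365]), 'joint_efforts': array([-5.55411370e-04, -4.44867539e+01, -3.51344669e+01, -4.33494215e-04,
        9.13886499e-03,  9.97825396e-06]), 'eef_pos': array([ 0.19103662, -0.54177379,  0.23039932]), 'eef_rot': array([-8.49469952e-04,  9.85683606e-01,  1.68603404e-01,  9.25698717e-06]), 'wrist_force': array([-0.23146144, -0.73095224,  0.62237   ]), 'torque': array([ 0.01055932, -0.00623309, -0.01031649]), 'grasp_force': 0.0, 'opening': 1.0037264289767376}
top {'K': array([[446.12022724,   0.        , 250.39521599],
       [  0.        , 446.12022724, 193.57870341],
       [  0.        ,   0.        ,   1.        ]]), 'extrinsics': array([[-0.02910667, -0.99928772, -0.02401785, -0.03107837],
       [-0.99122971,  0.03195393, -0.1282287 ,  0.50985713],
       [ 0.12890483,  0.0200749 , -0.99145375,  1.01326408],
       [ 0.        ,  0.        ,  0.        ,  1.        ]])}
side {'K': array([[440.20706968,   0.        , 256.58278075],
       [  0.        , 440.20706968, 200.04486977],
       [  0.        ,   0.        ,   1.        ]]), 'extrinsics': array([[-0.95515326, -0.29597108,  0.00913099,  0.48092351],
       [-0.16173425,  0.49561964, -0.85334823,  0.18452733],
       [ 0.2480409 , -0.81655514, -0.52126138,  0.94227777],
       [ 0.        ,  0.        ,  0.        ,  1.        ]])}
```

View pics/top0.png

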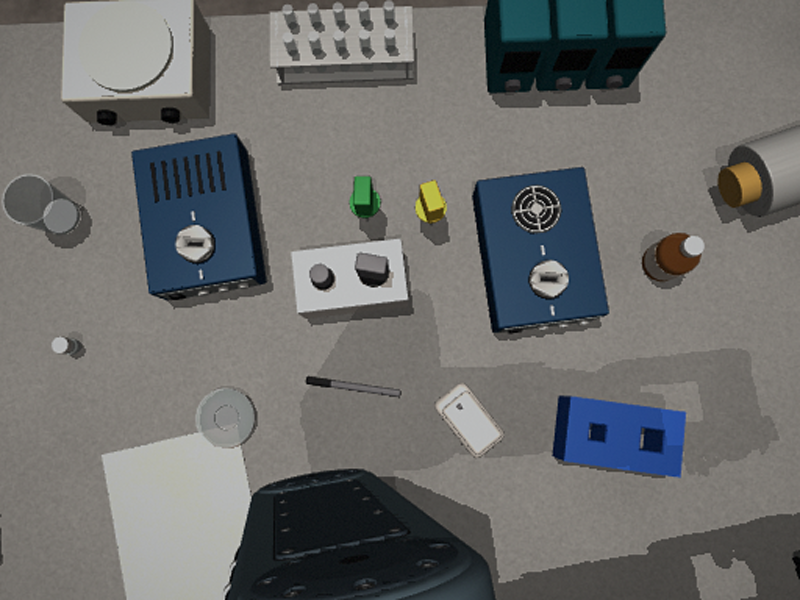

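View pics/side0.png

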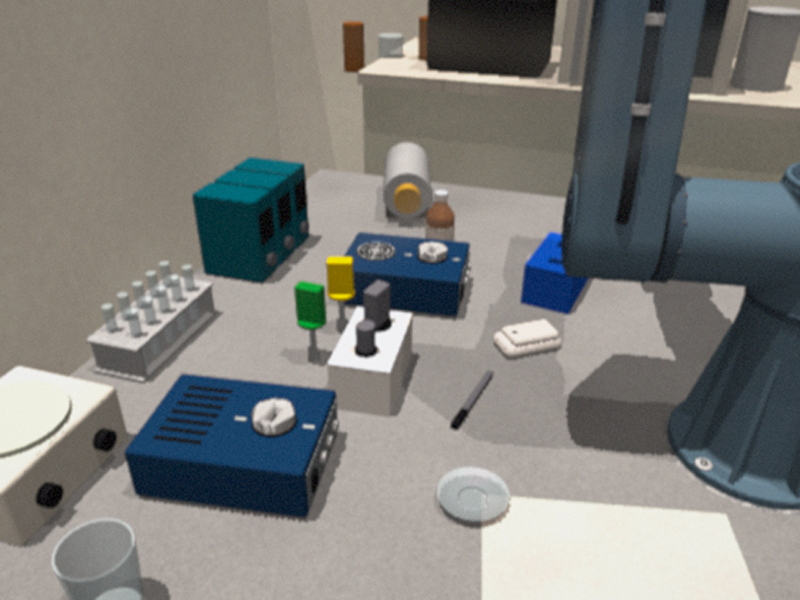

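Candidates (800×600 top view): grey oblong handle (372,266) in the white stand; green (363,195) and yellow (430,203) look-alikes; round nut driver (320,275). The blue stand (625,435) is a decoy. I choose the grey one at (372,266). The fan controller's selector is at (549,280) and the vent one is at (194,243). Next is a close, rectified crop.

```bash
cat > h.py <<'E'
import numpy as np, cv2
from bench import sensors, vision
def P(name):
    m=vision.camera_model(name); return m["K"]@m["extrinsics"][:3]
def pix2w(name,u,v,z):   # native pixels -> world at height z
    p=P(name); H=np.c_[p[:,0],p[:,1],p[:,2]*z+p[:,3]]
    w=np.linalg.solve(H,[u,v,1]); return w[:2]/w[2]
def proj(name,X):
    q=P(name)@np.r_[X,1]; return q[:2]/q[2]
def rect(img,name,cx,cy,z,half=.1,n=400):
    # output: up=+x, left=+y ; s px per m
    s=n/(2*half); p=P(name); H=np.c_[p[:,0],p[:,1],p[:,2]*z+p[:,3]]
    A=np.array([[0,-1/s,cx+half],[-1/s,0,cy+half],[0,0,1]])
    o=cv2.warpPerspective(img,H@A,(n,n),flags=cv2.INTER_CUBIC|cv2.WARP_INVERSE_MAP)
    for k in range(0,n,int(s*.02)):   # ticks each 20 mm
        cv2.line(o,(k,0),(k,6),(0,0,255),1);cv2.line(o,(0,k),(6,k),(0,0,255),1)
    return o
E
python3 - <<'E'
from h import *
im=vision.camera("top")
s=.64
a=pix2w("top",372*s,260*s,.146);b=pix2w("top",549*s,278*s,.098);c=pix2w("top",351*s,272*s,.08)
print(a,b,c)
c=np.round(c,2);b=np.round(b,2);print(c,b)
cv2.imwrite("pics/r1.png",np.hstack([rect(im,"top",*c,.08),rect(im,"top",*b,.098)]))
cv2.imwrite("pics/r2.png",np.hstack([rect(im,"top",*c,.146),cv2.resize(vision.camera("side")[170:270,200:300],(400,400),interpolation=cv2.INTER_CUBIC)]))
E
```

```text
[ 0.55240924 -0.024754  ] [ 0.52762699 -0.27047583] [0.54861877 0.00904969]
[0.55 0.01] [ 0.53 -0.27]
```

View pics/r1.png

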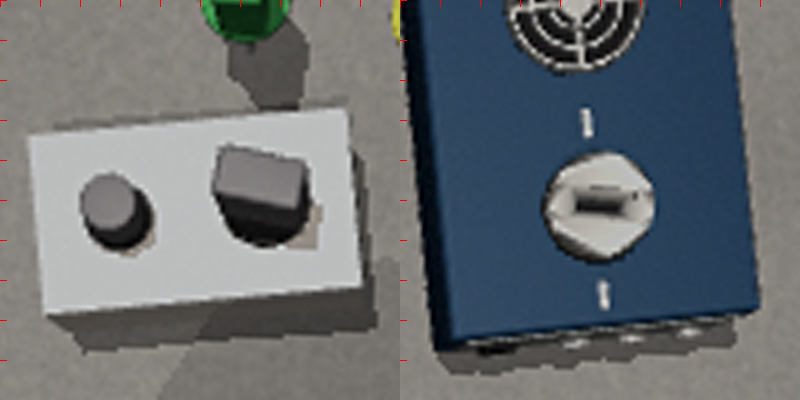

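View pics/r2.png

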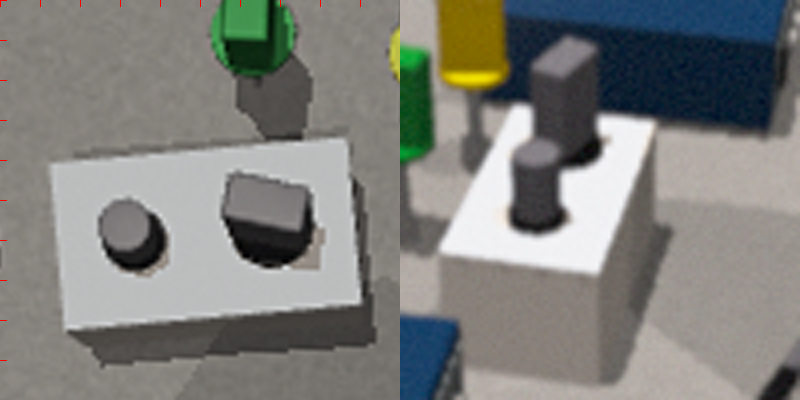

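The close crop confirms the choice. The white stand holds a grey oblong handle, top centre (266,201) in r2, at about (0.549,-0.023) with yaw about 1.39 rad. The fan selector is at about (0.527,-0.270). Its marks have yaw about 0.09, and its slot runs roughly straight across. I'll move above the handle.

Emit:
carry_out(
  deltas="510 -370 -20 0 0 -1.05 0.4;510 -370 -20 0 0 -1.05 0.4;510 -370 -20 0 0 -1.05 0.4;510 -370 -20 0 0 -1.05 0.4;510 -370 -20 0 0 -1.05 0.4;510 -370 -20 0 0 -1.05 0.4;510 -370 -20 0 0 -1.05 0.4;510 -370 -20 0 0 -1.05 0.4;510 -370 -20 0 0 -1.05 0.4;510 -370 -20 0 0 -1.05 0.4;510 -370 -20 0 0 -1.05 0.4;510 -370 -20 0 0 -1.05 0.4",
)

```text
time_s: 1.7
eef_pos: [0.5489, -0.0236, 0.2509]
eef_rot: [-0.0, 0.768, 0.64, -0.0]
wrist_force: [-0.1, 0.1, -0.0]
opening: 0.603
grasp_force: 0.0
```

```bash
cat >> h.py <<'E'
def pose():
    o=sensors.get_obs(); from scipy.spatial.transform import Rotation as R
    q=o["eef_rot"]; M=R.from_quat([q[1],q[2],q[3],q[0]]).as_matrix()
    return o,M
def delta(xyz,yaw):   # tool-frame shift (mm) and z turn to reach TCP xyz with tool x at yaw
    o,M=pose(); d=M.T@(np.array(xyz)-o["eef_pos"])*1000
    y=np.arctan2(M[1,0],M[0,0])
    print("t",round(o["time_s"],2),"pos",o["eef_pos"].round(4),"yaw",y.round(3),"zaxis",M[:,2].round(3),"F",o["wrist_force"].round(1),"T",o["torque"].round(2),"op",round(o["opening"],2),"->",d.round(1),"az",round(float(-(yaw-y)),3))
E
python3 - <<'E'
from h import *
delta([.5495,-.023,.096],1.39)
im=vision.camera("side");u,v=proj("side",[.5495,-.023,.14]).astype(int);print(u,v)
a=cv2.resize(im[v-75:v+75,u-75:u+75],(600,600),interpolation=cv2.INTER_CUBIC)
cv2.imwrite("pics/s2.png",a)
E
```

```text
t 1.7 pos [ 0.5489 -0.0236  0.2509] yaw 1.39 zaxis [-0.001 -0.    -1.   ] F [-0.1  0.1 -0. ] T [-0.01 -0.   -0.02] op 0.6 -> [  0.7   0.7 154.9] az 0.0
241 184
```

Emit:
carry_out(
  deltas="1 1 55 0 0 0 0.4;1 1 105 0 0 0 0.4;1 1 135 0 0 0 0.4;1 1 155 0 0 0 0.4;1 1 155 0 0 0 0.4;1 1 155 0 0 0 1;1 1 155 0 0 0 1;1 1 155 0 0 0 1;1 1 155 0 0 0 1;1 1 155 0 0 0 1",
)

```text
time_s: 3.0
eef_pos: [0.5513, -0.0238, 0.0978]
eef_rot: [0.001, 0.768, 0.64, 0.0]
wrist_force: [-1.3, -3.1, 6.8]
opening: 0.271
grasp_force: 59.8
```

Run:
```python
from h import *
delta([.5495,-.023,.096],1.39)
```

```text
t 3.0 pos [ 0.5513 -0.0238  0.0978] yaw 1.389 zaxis [ 0.002 -0.001 -1.   ] F [-1.3 -3.1  6.8] T [-0.4   0.31  0.04] op 0.27 -> [ 0.4 -1.9  1.8] az -0.001
```

Emit:
carry_out(
  deltas="0 0 -40 0 0 0 1;0 0 -90 0 0 0 1;0 0 -140 0 0 0 1;0 0 -150 0 0 0 1;0 0 -150 0 0 0 1;0 0 -150 0 0 0 1",
)

```text
time_s: 3.75
eef_pos: [0.549, -0.0227, 0.2439]
eef_rot: [-0.002, 0.768, 0.64, -0.001]
wrist_force: [-0.8, -0.1, -2.5]
opening: 0.276
grasp_force: 59.6
```

Run:
```python
from h import *
delta([.527,-.27,.25],1.5)
a=vision.camera("side");im=vision.camera("top")
o,M=pose(); t=o["eef_pos"]-[0,0,.087]; u,v=proj("side",t).astype(int);print(u,v, "tip pred", proj("side",t))
A=cv2.resize(a[v-75:v+25,u-50:u+50],(400,400),interpolation=cv2.INTER_CUBIC)
# selector rectified finer, and stand hole
B=rect(im,"top",.53,-.27,.098,.05,400)
cv2.imwrite("pics/s3.png",np.hstack([A,B]))
```

```text
t 3.75 pos [ 0.549  -0.0227  0.2439] yaw 1.389 zaxis [-0.004  0.001 -1.   ] F [-0.8 -0.1 -2.5] T [-0.02  0.01  0.05] op 0.28 -> [-247.2   23.1   -6.3] az -0.111
241 178 tip pred [241.18877397 178.52699347]
```

View pics/s3.png

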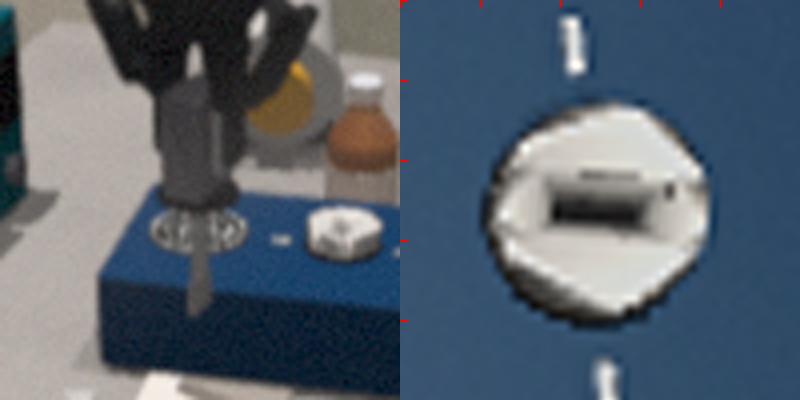

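The blade tip shows at about native (241,181) and the screwdriver hangs straight. The fan slot floor spans (552–645, 192–230) in the right panel. That puts the slot at about (0.529,-0.272), yaw about 1.51. I'll go above it.

Emit:
carry_out(
  deltas="-248 25 -6 0 0 -0.12 1;-248 25 -6 0 0 -0.12 1;-248 25 -6 0 0 -0.12 1;-248 25 -6 0 0 -0.12 1;-248 25 -6 0 0 -0.12 1;-248 25 -6 0 0 -0.12 1;-248 25 -6 0 0 -0.12 1",
)

```text
time_s: 4.72
eef_pos: [0.5301, -0.2699, 0.2517]
eef_rot: [-0.001, 0.728, 0.685, 0.0]
wrist_force: [-0.5, -0.1, -2.2]
opening: 0.275
grasp_force: 59.4
```

Run:
```python
from h import *
delta([.529,-.2717,.195],1.51)
```

```text
t 4.72 pos [ 0.5301 -0.2699  0.2517] yaw 1.51 zaxis [-0.001  0.001 -1.   ] F [-0.5 -0.1 -2.2] T [-0.   -0.03  0.01] op 0.28 -> [-2.  -0.9 56.7] az 0.0
```

Emit:
carry_out(
  deltas="-2 -1 30 0 0 0 1;-2 -1 57 0 0 0 1;-2 -1 57 0 0 0 1;-2 -1 57 0 0 0 1",
)

```text
time_s: 5.22
eef_pos: [0.5297, -0.2729, 0.1965]
eef_rot: [0.001, 0.728, 0.685, 0.0]
wrist_force: [-0.6, -0.6, -1.6]
opening: 0.275
grasp_force: 59.4
```

Run:
```python
from h import *
delta([.529,-.2717,.176],1.51)
o,M=pose(); t=o["eef_pos"]-[0,0,.088]
a=vision.camera("side");im=vision.camera("top")
def crop(n,im):
    c=proj(n,t);u,v=c.round().astype(int);d=proj(n,[.529,-.2717,.098])
    print(n,"tip",(c-[u-40,v-40])*10,"slot",(d-[u-40,v-40])*10)
    return cv2.resize(im[v-40:v+40,u-40:u+40],(400,400),interpolation=cv2.INTER_CUBIC)
cv2.imwrite("pics/s4.png",np.hstack([crop("side",a),crop("top",im)]))
```

```text
t 5.22 pos [ 0.5297 -0.2729  0.1965] yaw 1.51 zaxis [ 0.001 -0.001 -1.   ] F [-0.6 -0.6 -1.6] T [-0.04  0.02 -0.05] op 0.27 -> [ 1.2 -0.7 20.5] az 0.0
side tip [397.45067144 402.54069677] slot [397.33737633 438.31497157]
top tip [404.03812531 401.7523319 ] slot [388.83603559 412.84329965]
```

View pics/s4.png

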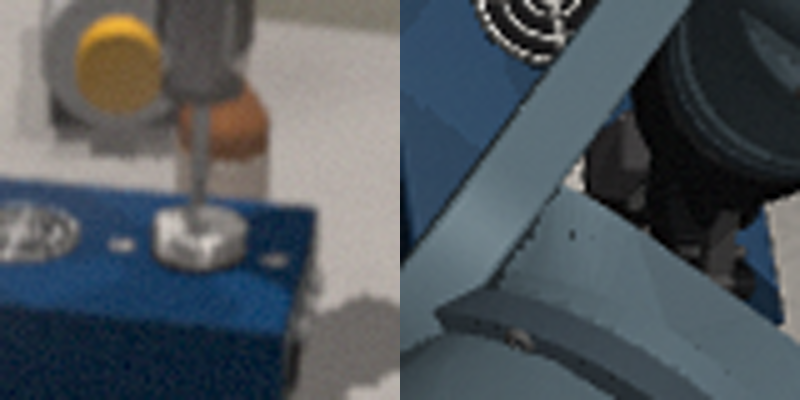

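The side crop shows the shank ending at about (197,225), over the disc's centre (199,230). The offset matches the side camera's constant bias, so the alignment is good. I'll lower it gently.

Emit:
carry_out(
  deltas="1 -1 6 0 0 0 1;1 -1 10 0 0 0 1;1 -1 14 0 0 0 1;1 -1 14 0 0 0 1;1 -1 14 0 0 0 1",
)

```text
time_s: 5.95
eef_pos: [0.528, -0.2724, 0.1813]
eef_rot: [0.0, 0.729, 0.685, -0.0]
wrist_force: [-0.2, 0.2, -1.9]
opening: 0.277
grasp_force: 59.4
```

Run:
```python
from h import *
delta([.529,-.2717,.176],1.51)
```

```text
t 5.95 pos [ 0.528  -0.2724  0.1813] yaw 1.509 zaxis [-0. -0. -1.] F [-0.2  0.2 -1.9] T [-0.01 -0.01  0.01] op 0.28 -> [0.8 1.  5.3] az -0.001
```

Emit:
carry_out(
  deltas="0 0.5 2 0 0 0 1;0 0.5 4 0 0 0 1;0 0.5 6 0 0 0 1;0 0.5 6 0 0 0 1;0 0.5 6 0 0 0 1",
)

```text
time_s: 6.58
eef_pos: [0.5285, -0.2724, 0.1753]
eef_rot: [0.0, 0.729, 0.685, 0.0]
wrist_force: [-0.0, 0.5, -1.6]
opening: 0.276
grasp_force: 59.4
```

Run:
```python
from h import *
delta([.529,-.2717,.175],1.51)
```

```text
t 6.58 pos [ 0.5285 -0.2724  0.1753] yaw 1.509 zaxis [ 0. -0. -1.] F [-0.   0.5 -1.6] T [-0.01 -0.01 -0.03] op 0.28 -> [0.7 0.5 0.3] az -0.001
```

Emit:
carry_out(
  deltas="0 0 1 0 0 0.05 1;0 0 2 0 0 0.15 1;0 0 2 0 0 0.3 1;0 0 2 0 0 0.45 1;0 0 2 0 0 0.6 1;0 0 2 0 0 0.75 1;0 0 2 0 0 0.9 1;0 0 2 0 0 1.05 1;0 0 2 0 0 1.2 1;0 0 2 0 0 1.3 1;0 0 2 0 0 1.4 1;0 0 2 0 0 1.4 1",
)

```text
time_s: 8.07
eef_pos: [0.5272, -0.2709, 0.1731]
eef_rot: [-0.002, 0.999, 0.054, -0.002]
wrist_force: [-4.9, 4.1, 2.5]
opening: 0.277
grasp_force: 59.9
```

Run:
```python
from h import *
delta([.529,-.2717,.175],.095)
a=vision.camera("side")
u,v=proj("side",[.529,-.2717,.098]).round().astype(int)
cv2.imwrite("pics/s5.png",cv2.resize(a[v-35:v+35,u-50:u+50],(800,560),interpolation=cv2.INTER_CUBIC))
```

```text
t 8.07 pos [ 0.5272 -0.2709  0.1731] yaw 0.108 zaxis [-0.003  0.003 -1.   ] F [-4.9  4.1  2.5] T [1.09 0.96 0.09] op 0.28 -> [ 1.7  1.  -1.9] az 0.013
```

View pics/s5.png

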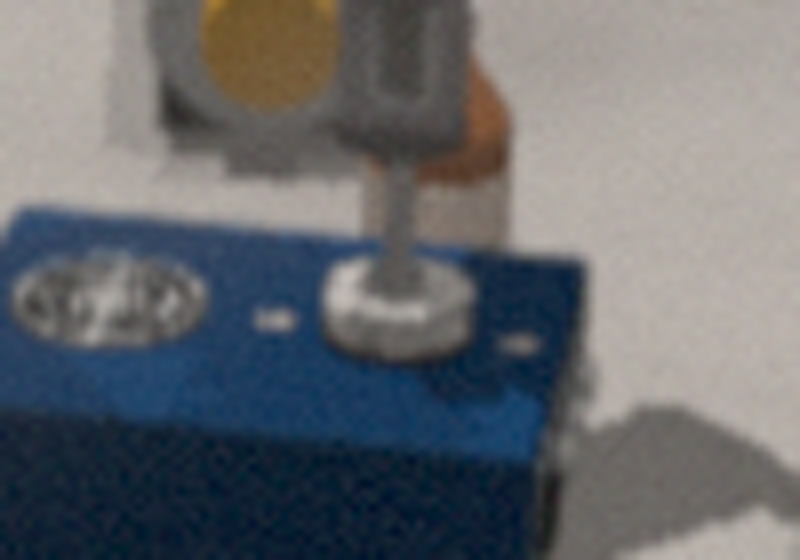

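The selector has turned and the torque of 0.09 N m shows the blade still driving it. Geometric play is about 10°, so I'll turn 0.18 further, take the load off and pull out.

Emit:
carry_out(
  deltas="0 0 0 0 0 0.1 1;0 0 0 0 0 0.18 1;0 0 0 0 0 0.18 1;0 0 0 0 0 0.18 1;0 0 0 0 0 0.06 1;0 0 0 0 0 0.06 1",
)

```text
time_s: 8.88
eef_pos: [0.5279, -0.2714, 0.1729]
eef_rot: [-0.001, 1.0, 0.024, -0.001]
wrist_force: [-1.8, 3.3, -2.3]
opening: 0.275
grasp_force: 59.4
```

Emit:
carry_out(
  deltas="0 0 -10 0 0 0 1;0 0 -25 0 0 0 1;0 0 -70 0 0 0 1;0 0 -70 0 0 0 1",
)

```text
time_s: 9.38
eef_pos: [0.5311, -0.2747, 0.2496]
eef_rot: [0.004, 1.0, 0.024, 0.004]
wrist_force: [-0.5, 0.4, -1.2]
opening: 0.277
grasp_force: 59.7
```

Run:
```python
from h import *
delta([.5495,-.023,.25],1.39)
```

```text
t 9.38 pos [ 0.5311 -0.2747  0.2496] yaw 0.048 zaxis [ 0.009 -0.007 -1.   ] F [-0.5  0.4 -1.2] T [-0.    0.04 -0.  ] op 0.28 -> [  30.4 -250.6   -2.1] az -1.342
```

Emit:
carry_out(
  deltas="30 -251 -2 0 0 -1.342 1;30 -251 -2 0 0 -1.342 1;30 -251 -2 0 0 -1.342 1;30 -251 -2 0 0 -1.342 1;30 -251 -2 0 0 -1.342 1;30 -251 -2 0 0 -1.342 1;30 -251 -2 0 0 -1.342 1;30 -251 -2 0 0 -1.342 1;30 -251 -2 0 0 -1.342 1;30 -251 -2 0 0 -1.342 1;30 -251 -2 0 0 -1.342 1",
)

```text
time_s: 10.75
eef_pos: [0.5462, -0.0203, 0.2453]
eef_rot: [0.0, 0.768, 0.64, 0.0]
wrist_force: [0.4, 0.1, -1.0]
opening: 0.275
grasp_force: 60.0
```

Run:
```python
from h import *
delta([.549,-.0235,.12],1.39)
im=vision.camera("top");a=vision.camera("side")
u,v=proj("side",[.549,-.0235,.13]).round().astype(int);print(u,v)
A=cv2.resize(a[v-50:v+50,u-50:u+50],(400,400),interpolation=cv2.INTER_CUBIC)
cv2.imwrite("pics/s6.png",np.hstack([A,rect(im,"top",.53,-.27,.098,.05,400)]))
```

```text
t 10.75 pos [ 0.5462 -0.0203  0.2453] yaw 1.389 zaxis [ 0.  0. -1.] F [ 0.4  0.1 -1. ] T [ 0.    0.01 -0.05] op 0.27 -> [ -2.6   3.3 125.3] az -0.001
241 189
```

View pics/s6.png

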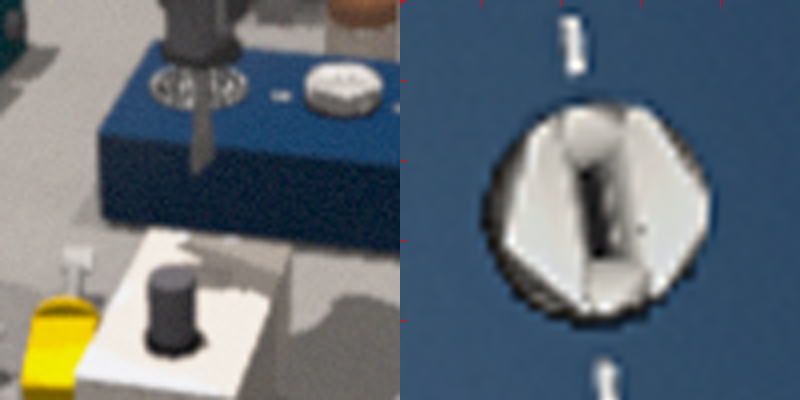

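The right panel shows the slot running (597,120)→(617,290), in line with the marks (573,45)→(607,380), so the selector is right. In the side crop the yellow look-alike at (60,350) seems to lie elsewhere than before, so I'll check the wider scene and the hole.

Run:
```python
from h import *
im=vision.camera("top");a=vision.camera("side")
print(proj("side",[.5483,-.0252,.08]),proj("top",[.5483,-.0252,.08]))
A=a[120:295,80:330]; B=im[70:245,130:380]
cv2.imwrite("pics/s7.png",np.vstack([cv2.resize(x,(420,294),interpolation=cv2.INTER_CUBIC) for x in(A,B)]))
```

```text
[242.17589095 206.32886114] [239.83137316 173.71999976]
```

View pics/s7.png

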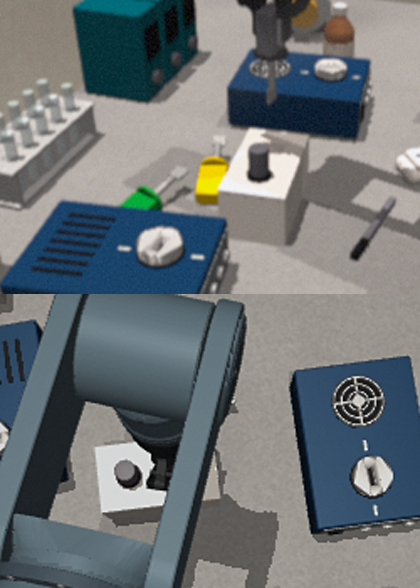

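The picture shows both look-alikes lying on the table, and the selector is right. I'll swing aside to get one clear view of the hole before placing, and check from the earlier saved frame when the look-alikes fell.

Emit:
carry_out(
  deltas="-200 35 0 0 0 0 1;-200 35 0 0 0 0 1;-200 35 0 0 0 0 1;-200 35 0 0 0 0 1;-200 35 0 0 0 0 1;-200 35 0 0 0 0 1",
)

```text
time_s: 11.7
eef_pos: [0.5449, -0.2217, 0.2451]
eef_rot: [-0.0, 0.767, 0.641, 0.0]
wrist_force: [0.9, -0.3, -2.1]
opening: 0.272
grasp_force: 60.0
```

Run:
```python
from h import *
for f in("side0","s2","r2"):
    i=cv2.imread(f"pics/{f}.png"); h=cv2.cvtColor(i,cv2.COLOR_BGR2HSV)
    for n,lo,hi in(("yel",22,33),("grn",50,75)):
        m=cv2.inRange(h,(lo,150,60),(hi,255,255)); ys,xs=np.nonzero(m); print(f,n,len(xs),xs.mean() if len(xs) else 0,ys.mean() if len(xs) else 0)
im=vision.camera("top");a=vision.camera("side")
cv2.imwrite("pics/s8.png",np.hstack([rect(im,"top",.55,-.02,.08,.05,400),rect(a,"side",.55,-.02,.08,.05,400)]))
delta([.549,-.0235,.245],1.39)
```

```text
side0 yel 1081 340.31822386679 278.0804810360777
side0 grn 1107 310.03071364046974 304.96476964769647
s2 yel 7198 207.06098916365656 281.8218949708252
s2 grn 6916 128.0558126084442 346.75173510699824
r2 yel 5997 468.10905452726365 44.147573786893446
r2 grn 4540 362.1784140969163 82.13480176211453
t 11.8 pos [ 0.545  -0.2215  0.2453] yaw 1.393 zaxis [ 0.  0. -1.] F [-0.7 -0.3 -3.4] T [ 0.01  0.02 -0.02] op 0.27 -> [195.5 -31.2   0.4] az 0.003
```

View pics/s8.png

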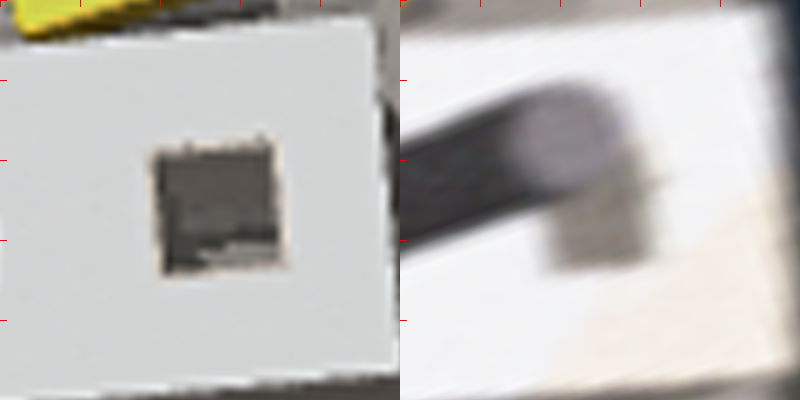

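Left panel: the hole's corners are at (152,150), (272,142), (287,266) and (163,275), so its centre is at about (0.548,-0.0246), as computed. The saved frame shows the look-alikes were still standing at 1.7 s. That means my gripper knocked them during the grasp descent. Now I'll replace the screwdriver.

Emit:
carry_out(
  deltas="195 -31 0 0 0 0 1;195 -31 0 0 0 0 1;195 -31 0 0 0 0 1;195 -31 0 0 0 0 1;195 -31 0 0 0 0 1;195 -31 0 0 0 0 1;195 -31 0 0 0 0 1",
)

```text
time_s: 12.68
eef_pos: [0.5493, -0.0272, 0.2452]
eef_rot: [0.0, 0.768, 0.64, -0.0]
wrist_force: [-0.1, 0.6, -2.4]
opening: 0.272
grasp_force: 60.0
```

Run:
```python
from h import *
delta([.549,-.024,.150],1.39)
```

```text
t 12.68 pos [ 0.5493 -0.0272  0.2452] yaw 1.389 zaxis [-0. -0. -1.] F [-0.1  0.6 -2.4] T [-0.02 -0.01 -0.04] op 0.27 -> [ 3.1 -0.9 95.2] az -0.001
```

Emit:
carry_out(
  deltas="3 -1 30 0 0 0 1;3 -1 60 0 0 0 1;3 -1 75 0 0 0 1;3 -1 85 0 0 0 1;3 -1 95 0 0 0 1;3 -1 95 0 0 0 1",
)

```text
time_s: 13.42
eef_pos: [0.5486, -0.0228, 0.15]
eef_rot: [-0.0, 0.768, 0.641, -0.0]
wrist_force: [-0.6, 0.4, -2.3]
opening: 0.276
grasp_force: 60.0
```

Run:
```python
from h import *
delta([.549,-.024,.099],1.39)
```

```text
t 13.43 pos [ 0.5486 -0.0228  0.15  ] yaw 1.391 zaxis [-0.001  0.    -1.   ] F [-0.6  0.4 -2.3] T [-0.04 -0.01 -0.02] op 0.28 -> [-1.1  0.6 51. ] az 0.001
```

In the hole, tip about 18 mm deep, with no contact. I'll seat it.

Emit:
carry_out(
  deltas="-1 1 15 0 0 0 1;-1 1 30 0 0 0 1;-1 1 42 0 0 0 1;-1 1 48 0 0 0 1;-1 1 51 0 0 0 1;-1 1 51 0 0 0 1;-1 1 51 0 0 0 1",
)

```text
time_s: 14.3
eef_pos: [0.5499, -0.024, 0.0998]
eef_rot: [0.0, 0.768, 0.641, 0.0]
wrist_force: [0.5, -0.3, -1.5]
opening: 0.277
grasp_force: 60.0
```

Run:
```python
from h import *
delta([.549,-.024,.097],1.39)
```

```text
t 14.3 pos [ 0.5499 -0.024   0.0998] yaw 1.391 zaxis [ 0.001 -0.    -1.   ] F [ 0.5 -0.3 -1.5] T [-0.01  0.01  0.02] op 0.28 -> [-0.2 -0.9  2.8] az 0.001
```

Emit:
carry_out(
  deltas="0 0 1.5 0 0 0 1;0 0 2 0 0 0 1;0 0 2 0 0 0 0.4;0 0 2 0 0 0 0.4;0 0 2 0 0 0 0.4;0 0 2 0 0 0 0.4;0 0 -20 0 0 0 0.4;0 0 -60 0 0 0 0.4;0 0 -110 0 0 0 0.4;0 0 -150 0 0 0 0.4;0 0 -150 0 0 0 0.4",
)

```text
time_s: 15.68
eef_pos: [0.5518, -0.0244, 0.2536]
eef_rot: [0.003, 0.768, 0.641, 0.002]
wrist_force: [-0.3, 0.2, -1.1]
opening: 0.597
grasp_force: 0.0
```

Emit:
carry_out(
  deltas="-200 35 0 0 0 0 0.4;-200 35 0 0 0 0 0.4;-200 35 0 0 0 0 0.4;-200 35 0 0 0 0 0.4;-200 35 0 0 0 0 0.4;-200 35 0 0 0 0 0.4",
)

```text
time_s: 16.42
eef_pos: [0.5481, -0.2253, 0.2487]
eef_rot: [-0.001, 0.767, 0.641, 0.0]
wrist_force: [0.1, 0.9, 0.0]
opening: 0.599
grasp_force: 0.0
```

Run:
```python
from h import *
delta([.549,-.024,.097],1.39)
im=vision.camera("top");a=vision.camera("side")
s0=cv2.imread("pics/side0.png"); s0=cv2.resize(s0,(512,384),interpolation=cv2.INTER_AREA)
# compare tool patches in side view before/after: handle and nut driver
for n,(x0,x1,y0,y1) in {"driver":(228,254,178,212),"nut":(226,244,200,222)}.items():
    A=s0[y0:y1,x0:x1]; B=a[y0-10:y1+10,x0-10:x1+10]
    r=cv2.matchTemplate(B,A,cv2.TM_CCOEFF_NORMED); _,m,_,l=cv2.minMaxLoc(r); print(n,round(m,3),np.array(l)-10)
# handle top quad in rectified top view at z=.146
R=rect(im,"top",.55,-.02,.146,.05,400)
g=cv2.cvtColor(R,cv2.COLOR_BGR2HSV)
m=((g[...,1]<40)&(g[...,2]>75)&(g[...,2]<150)).astype(np.uint8)
m=cv2.morphologyEx(m,cv2.MORPH_OPEN,np.ones((9,9)))
n,L,S,C=cv2.connectedComponentsWithStats(m)
for i in range(1,n):
    if S[i,4]>3000:
        c=cv2.findContours((L==i).astype(np.uint8),0,1)[0][0]; print(S[i],C[i],cv2.minAreaRect(c), "xy",.6-C[i][1]/4000,.03-C[i][0]/4000)
```

```text
t 16.43 pos [ 0.5481 -0.2253  0.2487] yaw 1.392 zaxis [-0.001  0.001 -1.   ] F [0.1 0.9 0. ] T [ 0.   -0.02 -0.07] op 0.6 -> [198.1 -34.8 151.9] az 0.002
driver 0.99 [0 0]
nut 0.997 [0 0]
[ 224   10  176   69 5536] [328.74981936  49.41799133] ((311.0351257324219, 45.120426177978516), (63.27035140991211, 177.7080078125), 85.060791015625) xy 0.58764550216763 -0.05218745484104047
[  122   141   182   107 12172] [210.85696681 189.72165626] ((213.98939514160156, 196.89825439453125), (176.68643188476562, 93.21479034423828), 9.29330825805664) xy 0.5525695859349327 -0.022714241702267504
```

```bash
python3 -c "
from bench import ctrl
print(ctrl.hand_in())"
```

```text
the job is handed in; nothing more can be done
None
```

I turned the fan controller's selector until its slot lines up with the white marks, put the screwdriver back upright in its hole and let go, leaving the nut driver and the other selector alone; but my gripper knocked over the green and yellow look-alikes, which were to be left alone, while reaching for the screwdriver, and they still lie on the table.

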